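# Index the tube carousel and read the tube

### The arm

A 6-joint arm with a two-finger parallel gripper is mounted at the origin on a cart in front of the work surface, level with it; the furniture and walls round the work are solid. World frame = base frame: x ahead of the robot, y to its left, z up, the work surface at z = 0. Lengths are in mm, angles in rad, forces in N, time in s.
With the tool pointing down it reaches from about 350 to 975 mm from the base axis. Payload 7.1 kg.
Tool frame: the origin (TCP) lies at the very end of the fingers, on their centre line; the grasp point (between the pads) lies 19 mm behind it; z points along the fingers, y is the direction in which the jaws open and shut (so a half turn about z gives the same grasp; the last joint's range is limited). The gripper opens to 88 mm and grips with 3 to 60 N. Pads are 20 mm wide; open, the fingers measure 115 mm over their backs; the gripper's body (75 mm by 178 mm) begins 61 mm behind the grasp point.
Start: joints at [1.321, 0.423, 1.63, -0, 1.089, -0.019], TCP at [142.941, 608.418, 222.675] pointing down, gripper open.
Joint ranges: [-3, 3], [-0.9, 2.11], [0.09, 2.58], [-1.31, 4.45], [0.11, 2.69], [-2.54, 2.54]. Speed limits (rad/s): [2.39, 2.39, 3.01, 3.14, 3.14, 3.14].

### API

Orientations are given as a rotation vector (axis times angle).
In Python, from workcell import monitor, vision, order, find_in, regions_of, place_of gives the robot as it stands. The module is installed in compiled form; this text tells all that it offers.
- The arm moves only by the tool carry_out, never from a script. Its argument "targets" is a list of rows, each a list of 3 entries, a list of its own where there are three numbers: the turn, a rotation vector about the world's x, y, z in degrees, then the shift along the world's x, y, z in mm, then the finger opening in mm, from 0 to 87.8. In form: [[[rx, ry, rz], [x, y, z], hand], ...]. A call has 1 to 10 rows; each row is the pose to reach, as a shift and turn from the pose commanded when the call began; what a row does not reach only later rows make up. A row lasts 1/12 s, in which the tool goes at most 41.7 mm and 7.16 degrees, less where a joint would pass 70% of its speed; a pose out of reach is approached as far as the arm can. A call with a gripper value outside its range is refused whole. The fingers move at their own pace and stop on an object; the grip force is fixed at half the most. Time passes only in rows, so rows that repeat a pose let the fingers close. It gives the time, the measured TCP pose, the force and the opening at its end, in the units of the state.
- monitor.get_obs(): the state, without advancing time (a new reading comes with each control period).
- vision.get_image(name): name is "side" or "top" or "wrist"; returns the picture (384x512x3 uint8, red, green, blue); there is no depth.
- vision.camera_model(name): a dict with "K" (3x3 intrinsics, pixels), "rvec" (rotation vector, rad) and "tvec" (3), from world to camera coordinates, as OpenCV has them. Camera axes: x right, y down, z forward; pixel columns grow to the right and rows downward; lengths in mm; the calibration is good to about 2 mm. A picture is of the moment at which its call begins: read the wrist's pose just before it. camera_model takes no time and is no camera call; for the wrist camera it gives the pose at the moment of the call.
- order.close_job(): hands the job in, once; it reports no verdict.
Trained networks look in the newest picture that a camera, given by its name, has taken for a name from the list of things; names that differ only in an ending like _2 or _b are one class to them, and where a whole thing is asked for, a point or a joint stands for the part that bears it (a point fixed in the world has none). Each returns a list of dicts, best first, with "confidence" (0 to 1); they miss things now and then, are a little off and sometimes report something else, mostly with a low value. They report only what shows in the picture. A call takes as long as a camera call.
- find_in(query, camera): "point" ([x, y, z] in mm, in the coordinates of the camera as it stood for that picture, good to about 4 mm: the middle of the surface that is visible of it).
- regions_of(query, camera): "mask" (384x512 bool, what is visible of it).
- place_of(query, camera): "point" ([x, y, z] in mm, in the coordinates of the camera as it stood for that picture, good to about 4 mm: a listed point, or the origin of a listed thing).
The state is a dict: "t": time; "qpos": joint angles; "qvel": joint speeds; "joint_torque": joint torques, N m; "ee_pos": TCP position; "orientation": TCP orientation; "ft_force": force on the tool from outside, world axes, zero at the start; "moment": the same for the moment, N m; "width": finger opening in mm.
Only numpy, scipy, OpenCV 4.12 (cv2) and the standard library are available. Lean on these libraries where they do the work, as an engineer would, in place of code of your own. Each camera call takes 0.05 s, during which the arm holds its last target.

### The job

Push on an arm of the three-armed tube carousel with a fingertip and turn it until the one sample tube stands squarely in front of the reader's dark window; then press the button on the low rear part of the reader fully down and let it go, only while the tube is at the window. Do not grasp, touch, tip or lift the tube itself, and leave the other things on the desk where they are.

Things in the scene. Friction and masses are not known exactly. Their poses are not given: they have to be found in the camera images.
- reader_base: Fixed: flat grey round foot (radius 60, 10 mm high) and, towards its +y, a white reader 72 mm wide (x +-36): front tower 92 mm high, y 111 to 145 mm, with a dark window (34 mm wide, 43 to 83 mm up) facing the foot; behind it a low deck 52 mm high, y 145 to 206 mm, with the button. A 7 mm high bar joins them. Origin: foot's centre at desk height, on the carousel's turning axis.
- rotor: Turning carousel: hub (radius 18, top 67 mm up) and 3 flat spokes 120 deg apart, 10 mm wide, 42 to 58 mm above the desk, free from 18 to 79 mm off the axis, each with a grey cup at its end (radius 10.5, centre 90 mm off the axis, 12 to 58 mm up). Origin on the axis at desk height; tube's arm points to +y. Turns both ways without stops, friction 0.07 N m, stays where left.
- sample_tube: The only sample tube in the carousel: diameter 13 (purple cap 16), length 77 mm, loose in its cup with about 1 mm play; origin at the centre of its underside, 15 mm above the desk; its top is 92 mm above the desk.
- cup_b (a point): Centre of the empty cup 120 degrees counter-clockwise (seen from above) from the tube's arm, 50 mm above the desk.
- cup_c (a point): Centre of the empty cup 120 degrees clockwise (seen from above) from the tube's arm, 50 mm above the desk.
- read_point (a point): The place in front of the middle of the reader's window where the tube's axis must stand: 90 mm from the turning axis towards the reader, 50 mm above the desk, fixed to reader_base.
- read_button (a joint): Travel of the reader's push button, 0 = up, 0.006 m = fully down; it springs back by itself; fully down takes 4 N.
- read_button_top (a point): Centre of the top face of the grey round button (diameter 26 mm) in its round grey housing on the low rear deck of the reader, 74 mm above the desk, 176 mm from the turning axis; pressed straight down.
- dropper: Brown dropper bottle, 29 mm across, 102 mm high, a loose bystander beside the carousel; origin under its centre.
- eyepiece: Black microscope eyepiece, 39 mm across, 46 mm high, a loose bystander; origin under its centre.
- white_can: White can with black lid, 42 mm across, 54 mm high, a loose bystander; origin under its centre.
- rubber: Eraser, 19 x 44 x 12 mm, a loose bystander; origin under its centre.

How it is judged (in metres and radians):
On the way, in this order (a step that is already met when the one before it is completed fails the run):
1. the tube stands at the window, at rest (horizontal distance between sample_tube and read_point below 0.01 m and angular speed of rotor below 0.15 rad/s), for 0.2 s.
2. the reader's button is pressed down (value of joint read_button above 0.0045 m), for 0.05 s.
At the end, for the whole second after the job is handed in: The tube stands in its cup, upright (within 0.2 rad), its axis within 10 mm of the point in front of the middle of the window; the carousel is at rest; the button has been pressed (past 4.5 of 6 mm) and is up again (horizontal distance between sample_tube and read_point below 0.01 m and z of sample_tube in the frame of rotor below 0.025 m and angle between sample_tube's own z axis and vertical below 0.2 rad and angular speed of rotor below 0.05 rad/s and value of joint read_button below 0.0015 m); the robot touches nothing.
It fails at once if the tube is touched by the robot (contact force between any of the fingers, the arm and sample_tube above 1 N).
It fails at once if the tube is lifted from its cup or tipped (z of sample_tube in the frame of rotor above 0.03 m or angle between sample_tube's own z axis and vertical above 0.35 rad).
It fails at once if the button is pressed while the tube is not at the window (value of joint read_button above 0.003 m and horizontal distance between sample_tube and read_point above 0.012 m).
It fails at once if a bystander is pushed away or lifted (distance of any of dropper, eyepiece, white_can, rubber from where it was at the start of the episode above 0.02 m).
It also fails if it takes over 51 s, if anything falls off the work surface, if the arm or the gripper's body presses on something with over 40 N, if the wrist force passes 120 N, or if a joint passes its speed limit or range.

## Working session

There is one attempt and no reset: what is moved stays moved. The work goes in short steps, Python scripts to look and compute and a tool call to move; the robot and the scene stay as the last step left them, time stands still between calls to the robot, and variables do not carry over. Pictures are saved under pics/ and viewed, and the job is handed in when it is done.

Besides the shell and the picture viewer there is one more tool, called after "Request:" as name(argument=value, ...) on one line, values as JSON. carry_out: Moves the arm, as the interface text tells. Its arguments: {"type":"object","properties":{"targets":{"type":"array","items":{"type":"array"}}},"required":["targets"]}

```bash
mkdir -p pics; cat > h.py <<'E'
import numpy as np, cv2
from workcell import monitor, vision, order, find_in, regions_of, place_of
def cam(n):
    m=vision.camera_model(n); R=cv2.Rodrigues(np.array(m["rvec"],float))[0]; return np.array(m["K"]),R,np.array(m["tvec"],float).ravel()
def toW(n,p):
    K,R,t=cam(n); return R.T@(np.array(p)-t)
def proj(n,P):
    K,R,t=cam(n); q=K@(R@np.array(P,float)+t); return q[:2]/q[2]
def ray(n,uv,z):
    K,R,t=cam(n); d=R.T@np.linalg.inv(K)@np.array([uv[0],uv[1],1.]); c=-R.T@t; return c+d*(z-c[2])/d[2]
def snap(n,f):
    im=vision.get_image(n); cv2.imwrite(f"pics/{f}.png",im[:,:,::-1]); return im
E
python3 - <<'E'
from h import *
o=monitor.get_obs(); print(o)
for c in ["top","side"]:
    snap(c,c+"0")
    for q in ["reader_base","rotor","sample_tube","cup_b","read_point","read_button_top","dropper","eyepiece","white_can","rubber"]:
        r=place_of(q,c)
        print(c,q,[(np.round(toW(c,d["point"])).tolist(),round(d["confidence"],2)) for d in r[:3]])
E
```

```text
{'t': 0.0, 'qpos': array([ 1.32101871e+00,  4.23809776e-01,  1.63073922e+00, -6.91201358e-06,
        1.08859428e+00, -1.90405217e-02]), 'qvel': array([ 7.06003618e-04,  2.52725771e-04,  1.01335067e-04,  4.38797843e-05,
       -2.16295909e-03, -5.13030752e-04]), 'joint_torque': array([ 2.40097379e-04, -5.44611096e+01, -2.73676246e+01,  6.44880719e-02,
        2.23900226e-02, -1.03353518e-04]), 'ee_pos': array([142.79135753, 607.86923339, 221.90176076]), 'orientation': array([-3.61609178e-01, -3.12050796e+00,  2.41488424e-03]), 'ft_force': array([ 1.15538552, -0.2512706 , -0.86199552]), 'moment': array([ 0.05265431, -0.00926057, -0.02297707]), 'width': 87.96263179245993}
top reader_base [([486.0, -90.0, 0.0], 0.85)]
top rotor [([413.0, -213.0, 1.0], 0.49)]
top sample_tube [([419.0, -24.0, 17.0], 0.48)]
top cup_b [([571.0, -53.0, 48.0], 0.76), ([473.0, -172.0, 49.0], 0.75)]
top read_point [([486.0, 9.0, 44.0], 0.73)]
top read_button_top [([478.0, 94.0, 75.0], 0.64)]
top dropper [([541.0, -236.0, 1.0], 0.54), ([488.0, 8.0, 49.0], 0.46)]
top eyepiece [([412.0, -209.0, -3.0], 0.8)]
top white_can [([490.0, -83.0, 2.0], 0.52)]
top rubber [([488.0, -253.0, -1.0], 0.69)]
side reader_base [([489.0, -80.0, -2.0], 0.66), ([577.0, -53.0, 50.0], 0.22)]
side rotor [([488.0, -82.0, 3.0], 0.87), ([486.0, -81.0, -2.0], 0.41)]
side sample_tube [([486.0, 92.0, 74.0], 0.52)]
side cup_b [([376.0, 14.0, 3.0], 0.73), ([574.0, -55.0, 49.0], 0.61), ([486.0, 6.0, 53.0], 0.22)]
side read_point [([487.0, 7.0, 55.0], 0.94)]
side read_button_top [([481.0, 91.0, 75.0], 0.63), ([376.0, 12.0, 3.0], 0.63)]
side dropper [([547.0, -234.0, 1.0], 0.7)]
side eyepiece [([412.0, -217.0, 6.0], 0.83)]
side white_can [([375.0, 11.0, 2.0], 0.77), ([547.0, -233.0, -2.0], 0.41)]
side rubber [([482.0, -254.0, -1.0], 0.53), ([415.0, -213.0, 3.0], 0.38)]
```

View pics/top0.png

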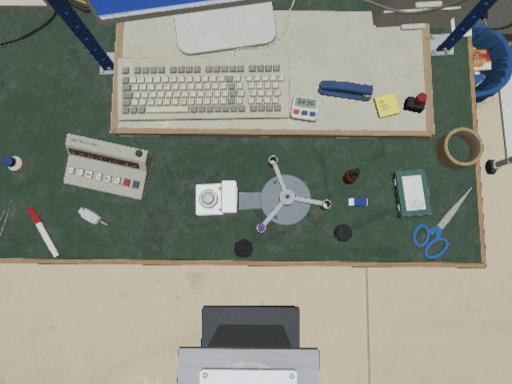

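View pics/side0.png

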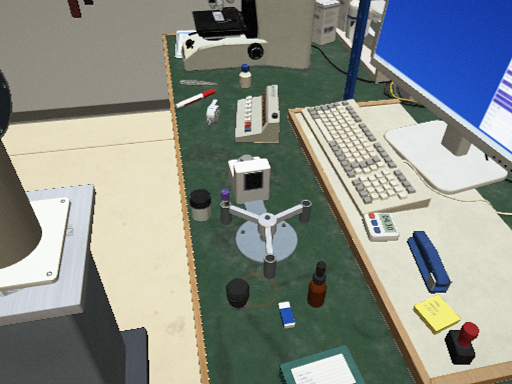

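```bash
python3 - <<'E'
from h import *
im=cv2.imread("pics/top0.png"); c=im[140:275,180:380]; cv2.imwrite("pics/topc.png",cv2.resize(c,(800,540),interpolation=cv2.INTER_CUBIC))
im=cv2.imread("pics/side0.png"); c=im[140:340,180:350]; cv2.imwrite("pics/sidec.png",cv2.resize(c,(680,800)[:2] if 0 else (510,600),interpolation=cv2.INTER_CUBIC))
for n,uv,z in [("hub",(287,197),67),("tube",(262,228),92),("cupfar",(273,160),58),("cupr",(327,204),58),("btn",(208,198),74)]:
    print(n,np.round(ray("top",uv,z)))
E
```

```text
hub [487. -84.  67.]
tube [416. -29.  92.]
cupfar [572. -53.  58.]
cupr [ 473. -174.   58.]
btn [482.  90.  74.]
```

View pics/topc.png

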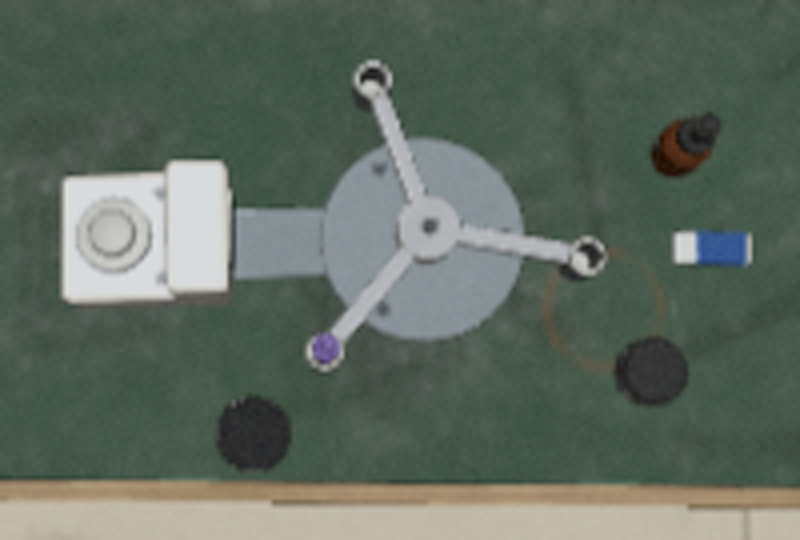

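View pics/sidec.png

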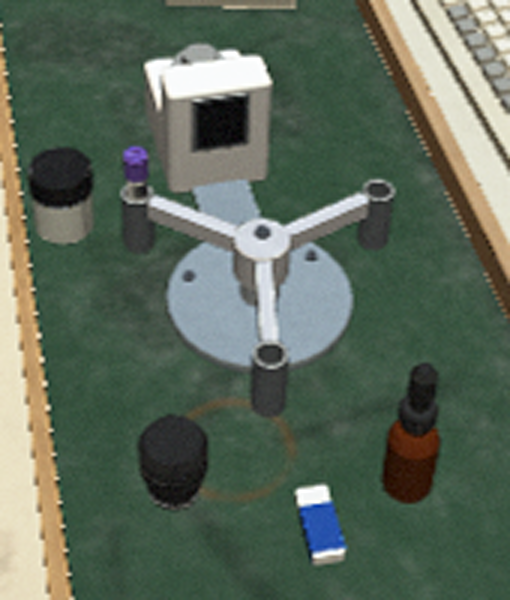

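Request:
carry_out(targets=[[[0, 0, 0], [18, -37, 0], 0], [[0, 0, 0], [36, -74, 0], 0], [[0, 0, 0], [54, -111, 0], 0], [[0, 0, 0], [72, -148, 0], 0], [[0, 0, 0], [90, -185, 0], 0], [[0, 0, 0], [108, -222, 0], 0], [[0, 0, 0], [126, -259, 0], 0], [[0, 0, 0], [144, -296, 0], 0], [[0, 0, 0], [162, -333, 0], 0], [[0, 0, 0], [180, -370, 0], 0]])

```text
t: 1.93
ee_pos: [323.4, 236.7, 223.0]
orientation: [0.361, 3.12, 0.001]
ft_force: [1.0, 0.4, -0.4]
width: 24.7
```

Request:
carry_out(targets=[[[0, 0, 0], [18, -37, 0], 0], [[0, 0, 0], [36, -74, 0], 0], [[0, 0, 0], [54, -111, 0], 0], [[0, 0, 0], [72, -148, 0], 0], [[0, 0, 0], [90, -185, 0], 0], [[0, 0, 0], [108, -222, 0], 0], [[0, 0, 0], [126, -259, 0], 0], [[0, 0, 0], [144, -296, 0], 0], [[0, 0, 0], [162, -333, 0], 0], [[0, 0, 0], [179, -370, 0], 0]])

```text
t: 2.77
ee_pos: [502.6, -133.8, 222.9]
orientation: [0.362, 3.12, -0.0]
ft_force: [0.9, 0.3, -0.4]
width: 0.7
```

Request:
carry_out(targets=[[[0, 0, 0], [0, -6, -30], 0], [[0, 0, 0], [0, -9, -60], 0], [[0, 0, 0], [0, -9, -90], 0], [[0, 0, 0], [0, -9, -120], 0], [[0, 0, 0], [0, -9, -120], 0], [[0, 0, 0], [0, -9, -120], 0]])

```text
t: 3.27
ee_pos: [501.0, -140.3, 101.8]
orientation: [-0.361, -3.117, -0.001]
ft_force: [-0.1, 0.0, 0.7]
width: 0.4
```

```bash
python3 - <<'E'
from h import *
o=monitor.get_obs(); print(o["t"],o["qpos"].round(2),o["ee_pos"],o["width"])
t=snap("top","t1"); s=snap("side","s1"); w=snap("wrist","w1")
a=cv2.resize(t[140:275,180:380],(800,540),interpolation=cv2.INTER_CUBIC); cv2.imwrite("pics/t1c.png",a[:,:,::-1])
a=cv2.resize(s[140:340,180:350],(510,600),interpolation=cv2.INTER_CUBIC); cv2.imwrite("pics/s1c.png",a[:,:,::-1])
E
```

```text
3.2667 [-0.3   0.45  1.94 -0.    0.76 -1.64] [ 500.96518906 -140.32410842  101.8346955 ] 0.3771527481159523
```

View pics/t1c.png

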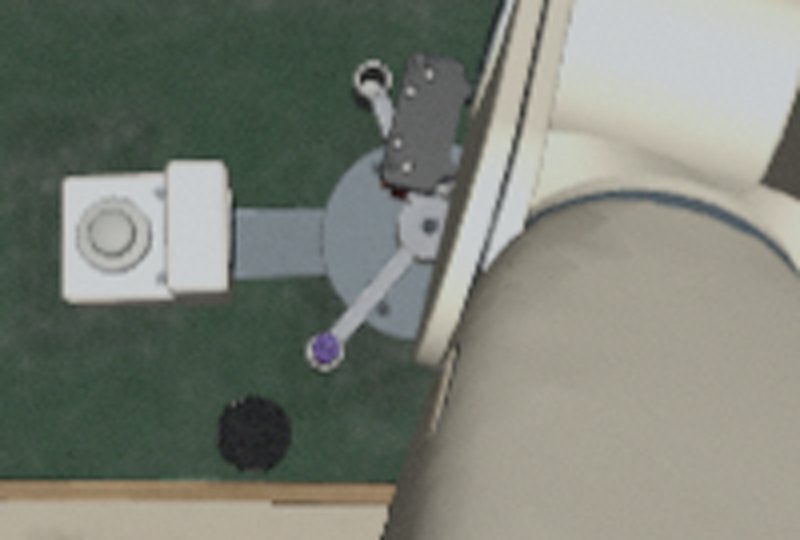

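View pics/s1c.png

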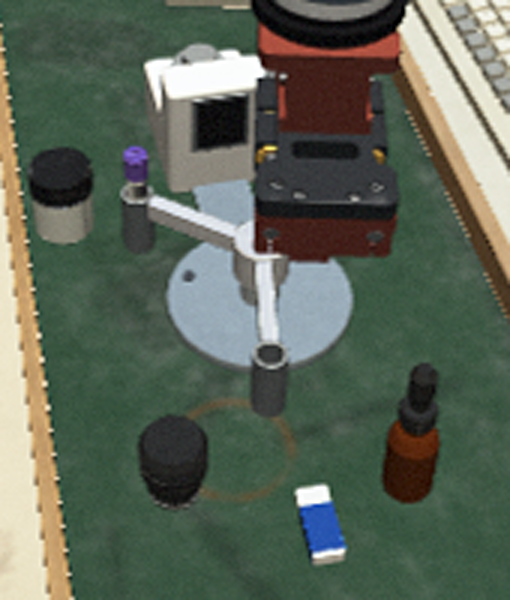

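View pics/w1.png

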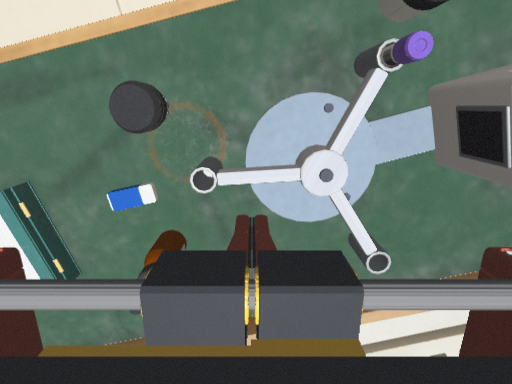

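Request:
carry_out(targets=[[[0, 0, 0], [0, 0, -30], 0], [[0, 0, 0], [0, 0, -58], 0], [[0, 0, 0], [0, 0, -58], 0]])

```text
t: 3.67
ee_pos: [500.6, -140.1, 43.0]
orientation: [-0.361, -3.118, -0.001]
ft_force: [-1.0, 0.2, 0.2]
width: 0.7
```

```bash
python3 - <<'E'
from h import *
o=monitor.get_obs(); print(o["t"],o["ee_pos"],o["ft_force"])
w=snap("wrist","w2"); print(proj("wrist",o["ee_pos"]))
# plan
C=np.array([487,-84.]); 
for th in [260.5,255,250,240,230,220,212]:
    a=np.radians(th); p=C+54*np.array([np.cos(a),np.sin(a)])+15*np.array([-np.sin(a),np.cos(a)])
    print(th,p.round(1))
E
```

```text
3.6667 [ 500.63558167 -140.07568077   43.01786824] [-1.00565815  0.22304628  0.15119547]
[252.73359051 230.22046876]
260.5 [ 492.9 -139.7]
255 [ 487.5 -140. ]
250 [ 482.6 -139.9]
240 [ 473.  -138.3]
230 [ 463.8 -135. ]
220 [ 455.3 -130.2]
212 [ 449.2 -125.3]
```

View pics/w2.png

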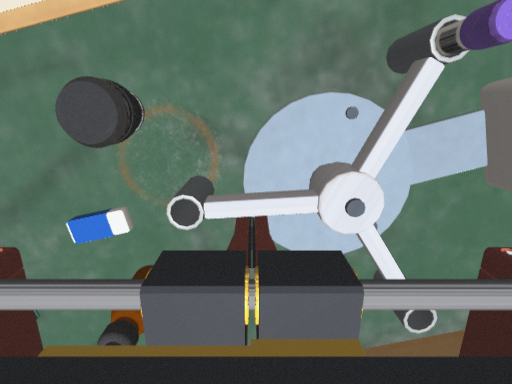

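Request:
carry_out(targets=[[[0, 0, 0], [-8, 0, 0], 0], [[0, 0, -5], [-13, 0, 0], 0], [[0, 0, -10], [-18, 0, 0], 0], [[0, 0, -15], [-23, 1, 0], 0], [[0, 0, -20], [-28, 2, 0], 0], [[0, 0, -25], [-32, 3, 0], 0], [[0, 0, -30], [-37, 5, 0], 0], [[0, 0, -35], [-41, 7.5, 0], 0], [[0, 0, -35], [-41, 7.5, 0], 0]])

```text
t: 4.47
ee_pos: [461.3, -133.3, 46.9]
orientation: [1.286, 2.863, 0.0]
ft_force: [-0.4, -0.4, -0.1]
width: 0.5
```

```bash
python3 - <<'E'
from h import *
o=monitor.get_obs(); print(o["t"],o["ee_pos"],o["ft_force"])
w=snap("wrist","w3"); t=snap("top","t3"); s=snap("side","s3")
a=cv2.resize(t[140:275,180:380],(800,540),interpolation=cv2.INTER_CUBIC); cv2.imwrite("pics/t3c.png",a[:,:,::-1])
a=cv2.resize(s[140:340,180:350],(510,600),interpolation=cv2.INTER_CUBIC); cv2.imwrite("pics/s3c.png",a[:,:,::-1])
E
```

```text
4.4667 [ 461.29576092 -133.25910725   46.94411766] [-0.35655004 -0.41385131 -0.09485082]
```

View pics/t3c.png

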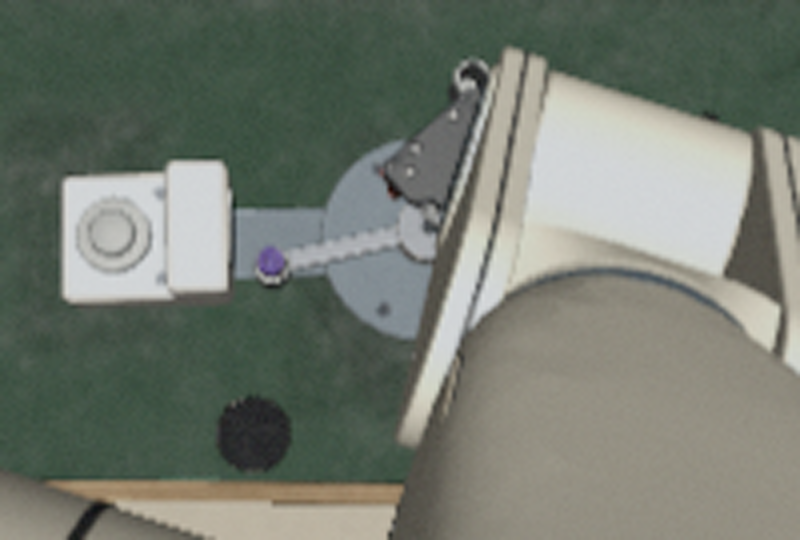

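View pics/s3c.png

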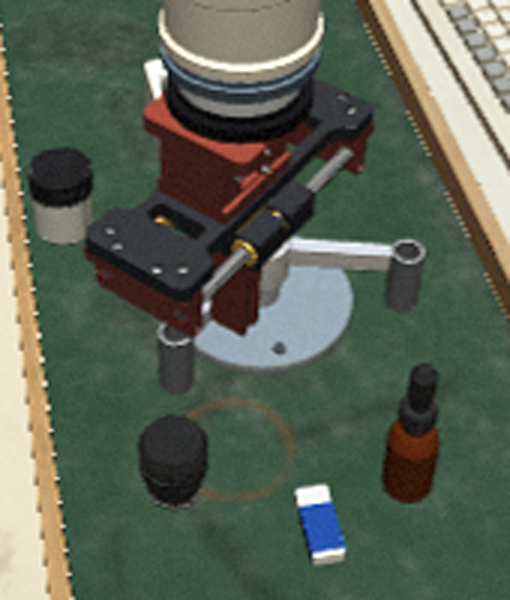

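View pics/w3.png

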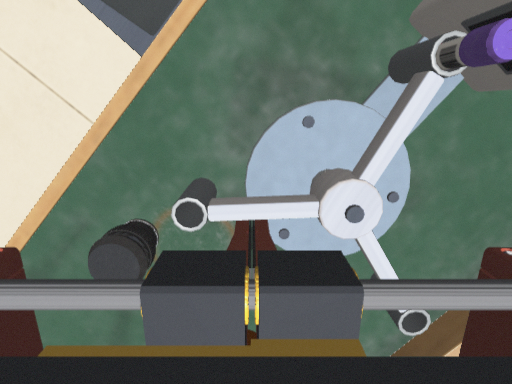

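```bash
python3 - <<'E'
from h import *
u=lambda x,y:(180+x/4-0.375,140+y/4-0.375)
C=ray("top",u(428,227),67)[:2]; print("hub",C)
for n,p,z in [("tube",u(270,261),92),("btn",u(111,235),74),("towerFL",u(167,162),92),("towerFR",u(228,163),92),("towerNL",u(167,292),92),("towerNR",u(229,291),92),("deckFL",u(64,178),52),("deckNL",u(66,301),52)]:
    P=ray("top",p,z)[:2]; d=P-C; print(n,P.round(1),np.hypot(*d).round(1),np.degrees(np.arctan2(d[1],d[0])).round(1))
vision.get_image("top")
for i in range(1):
  for q in ["read_point","read_button_top","sample_tube"]:
    print(q,[(toW("top",d["point"]).round(1),round(d["confidence"],2)) for d in place_of(q,"top")[:2]])
E
```

```text
hub [488.19505471 -83.04398458]
tube [465.6   3.9] 89.8 104.6
btn [481.1  91.7] 174.9 92.3
towerFL [519.1  60.4] 146.8 77.9
towerFR [518.9  27.3] 114.6 74.5
towerNL [448.3  59. ] 147.5 105.7
towerNR [449.2  25.7] 115.5 109.7
deckFL [515.9 121.4] 206.4 82.3
deckNL [446.3 118.3] 205.7 101.7
read_point [(array([487. ,   7.8,  46.9]), 0.85)]
read_button_top [(array([480.3,  94.7,  74.4]), 0.5)]
sample_tube [(array([464.1,   5.5,  14.1]), 0.55)]
```

Request:
carry_out(targets=[[[0, 0, -3], [-2.5, 1.5, 0], 0], [[0, 0, -6], [-5, 3.2, 0], 0], [[0, 0, -9], [-7.5, 5, 0], 0], [[0, 0, -12.5], [-10.2, 7.2, 0], 0], [[0, 0, -12.5], [-10.2, 7.2, 0], 0], [[0, 0, -12.5], [-10.2, 7.2, 0], 0]])

```text
t: 5.32
ee_pos: [450.7, -125.8, 44.6]
orientation: [-1.585, -2.712, 0.0]
ft_force: [-0.5, -0.7, 0.2]
width: -0.0
```

```bash
python3 - <<'E'
from h import *
o=monitor.get_obs(); print(o["t"],o["ee_pos"],o["ft_force"])
w=snap("wrist","w4"); t=snap("top","t4")
a=cv2.resize(t[140:275,180:380],(800,540),interpolation=cv2.INTER_CUBIC); cv2.imwrite("pics/t4c.png",a[:,:,::-1])
for q in ["sample_tube"]:
    print(q,[(toW("top",d["point"]).round(1),round(d["confidence"],2)) for d in place_of(q,"top")[:2]])
E
```

```text
5.3167 [ 450.70159332 -125.84158146   44.6042255 ] [-0.52052463 -0.73406511  0.19586899]
sample_tube [(array([487.2,   3.8,  14.5]), 0.48)]
```

View pics/t4c.png

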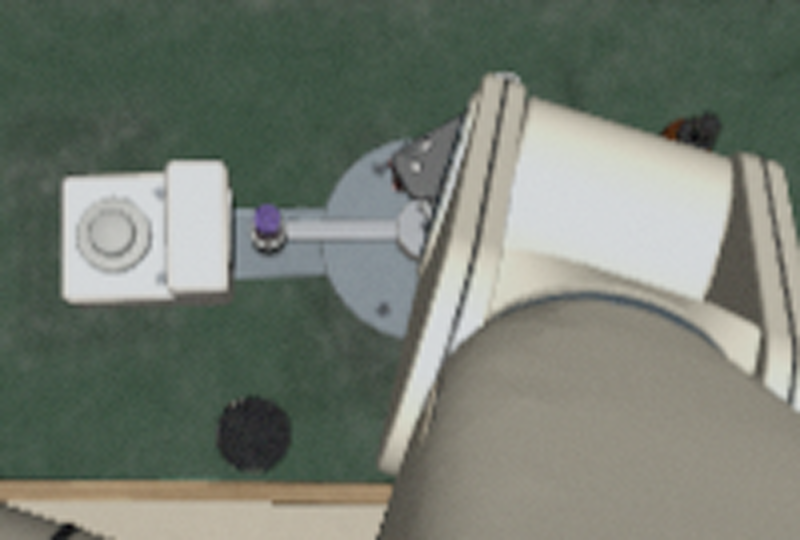

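View pics/w4.png

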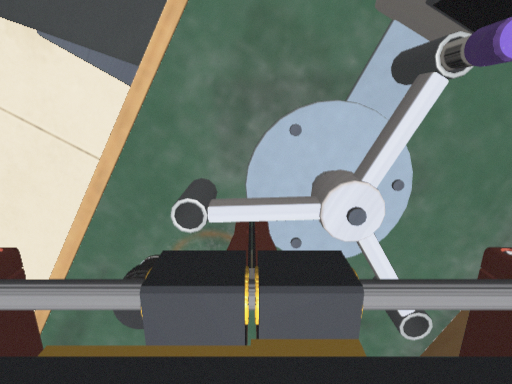

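```bash
python3 - <<'E'
from h import *
for P in [(487,7),(465,4),(416,-29)]:
    print(P,proj("top",(*P,58)).round(1),proj("top",(*P,92)).round(1))
t=snap("top","t5"); s=snap("side","s5")
a=cv2.resize(t[175:225,220:280],(720,600),interpolation=cv2.INTER_CUBIC); cv2.imwrite("pics/t5c.png",a[:,:,::-1])
E
```

```text
(487, 7) [246.1 197. ] [245.8 195. ]
(465, 4) [247.3 206.8] [247.1 205.2]
(416, -29) [261.9 229. ] [262.2 228.1]
```

View pics/t5c.png

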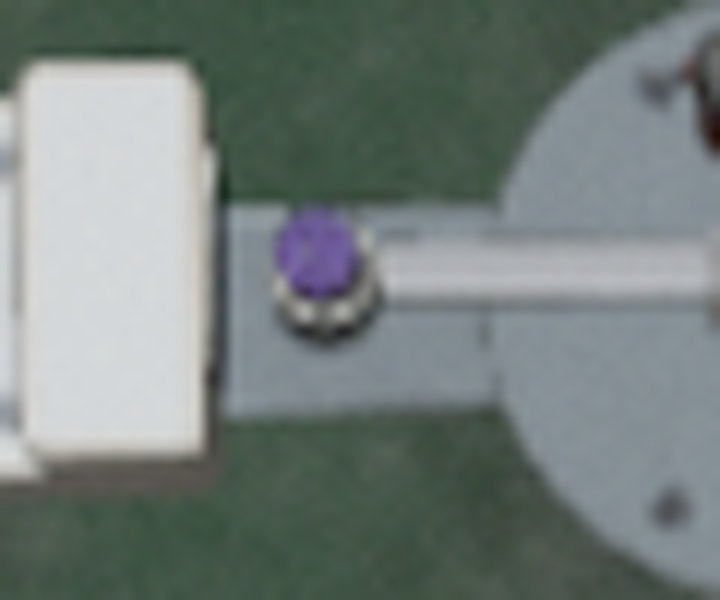

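View pics/s5.png

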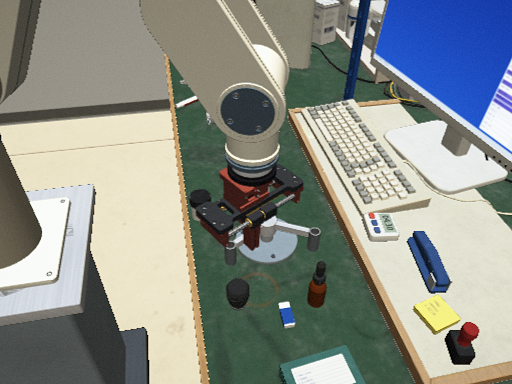

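Request:
carry_out(targets=[[[0, 0, 0], [3, -5, 0], 0], [[0, 0, 0], [6, -10, 0], 0], [[0, 0, 0], [6, -10, 35], 0], [[0, 0, 0], [6, -10, 70], 0], [[0, 0, 0], [6, -10, 100], 0], [[0, 0, 0], [6, -10, 120], 0], [[0, 0, 0], [10, 20, 120], 0], [[0, 0, 0], [14, 55, 120], 0], [[0, 0, 0], [20, 90, 120], 0], [[0, 0, 0], [25, 125, 120], 0]])

```text
t: 6.4
ee_pos: [476.4, -0.1, 165.2]
orientation: [1.589, 2.709, 0.001]
ft_force: [0.4, -0.3, -0.2]
width: 0.2
```

Request:
carry_out(targets=[[[0, 0, 0], [2, 30, 0], 0], [[0, 0, 0], [4, 60, 0], 0], [[0, 0, 0], [6, 93, 0], 0], [[0, 0, 0], [6, 93, -30], 0], [[0, 0, 0], [6, 93, -55], 0], [[0, 0, 0], [6, 93, -60], 0], [[0, 0, 0], [6, 93, -60], 0]])

```text
t: 6.98
ee_pos: [480.7, 91.7, 103.3]
orientation: [-1.586, -2.708, 0.004]
ft_force: [-1.3, 0.1, 0.2]
width: 0.4
```

```bash
python3 - <<'E'
from h import *
o=monitor.get_obs(); print(o["t"],o["ee_pos"],o["ft_force"],o["qpos"].round(2))
w=snap("wrist","w6"); t=snap("top","t6"); s=snap("side","s6"); print(proj("wrist",o["ee_pos"]),proj("wrist",(481.5,93,74)))
a=cv2.resize(t[140:275,180:380],(800,540),interpolation=cv2.INTER_CUBIC); cv2.imwrite("pics/t6c.png",a[:,:,::-1])
a=cv2.resize(s[120:290,180:350],(600,600),interpolation=cv2.INTER_CUBIC); cv2.imwrite("pics/s6c.png",a[:,:,::-1])
E
```

```text
6.9833 [480.70834038  91.74857478 103.33959639] [-1.29679875  0.12130763  0.18941149] [ 0.16  0.42  2.   -0.    0.73 -0.35]
[250.04472439 228.06041321] [251.98399217 210.37723673]
```

View pics/t6c.png

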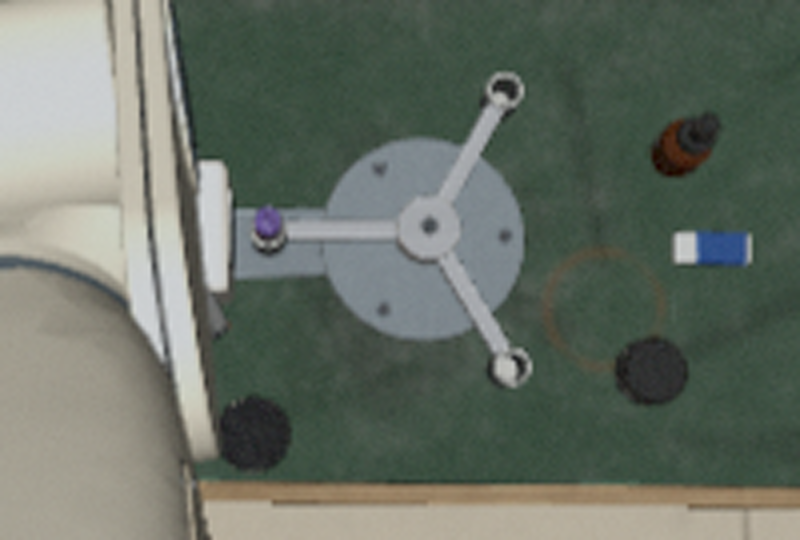

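View pics/s6c.png

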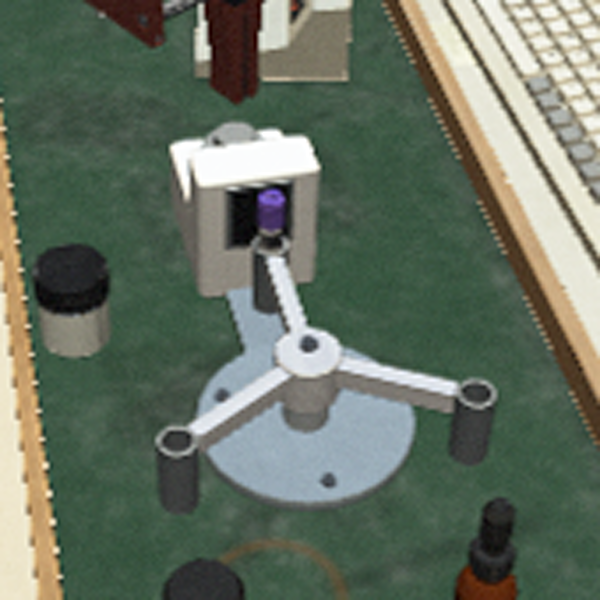

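View pics/w6.png

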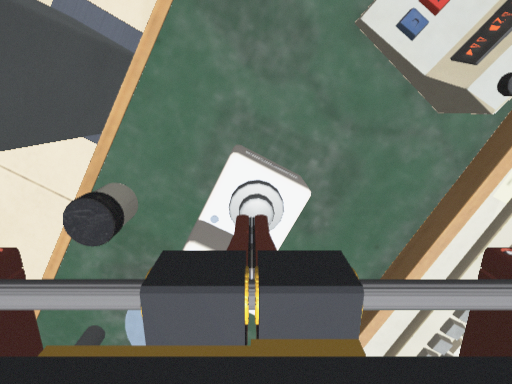

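```bash
python3 - <<'E'
from h import *
u=lambda x,y:(180+x/4-0.375,140+y/4-0.375)
A=ray("top",u(504,91),58)[:2];B=ray("top",u(511,368),58)[:2];T=ray("top",u(267,237),58)[:2];H=ray("top",u(429,227),67)[:2]
C=(A+B+T)/3; print(A,B,T,C,H)
for P,k in((A,120),(B,-120),(T,0)):
    d=P-C; print(np.hypot(*d),(np.degrees(np.arctan2(d[1],d[0]))+k)%360)
# foot circle holes centre etc: reader direction from foot?
for q in ["read_point","sample_tube","cup_b"]:
  for c in ["top","side"]:
    print(c,q,[(toW(c,d["point"]).round(1),round(d["confidence"],2)) for d in place_of(q,c)[:3]])
E
```

```text
[ 567.34850404 -126.70530802] [ 411.21816207 -129.59839766] [482.79225403   6.26280925] [487.11964005 -83.34696548] [488.20079918 -83.59818858]
91.19548501088836 91.61173983346383
88.88323429332442 91.35651771480423
89.71420175518178 92.76474845478235
top read_point [(array([486.4,   8.8,  48.2]), 0.78)]
side read_point [(array([485.1,   7.1,  54.5]), 0.66)]
top sample_tube [(array([486.4,  10.2,  11.9]), 0.55), (array([ 487.1, -254.6,    1.7]), 0.36)]
side sample_tube []
top cup_b [(array([ 569. , -127. ,   48.2]), 0.68), (array([ 412.3, -132.7,   49.1]), 0.62)]
side cup_b [(array([ 568.6, -125.5,   49.7]), 0.87)]
```

Request:
carry_out(targets=[[[0, 0, 0], [0, 1, -15], 0], [[0, 0, 0], [0, 1, -27], 0], [[0, 0, 0], [0, 1, -30], 0], [[0, 0, 0], [0, 1, -32], 0], [[0, 0, 0], [0, 1, -34], 0], [[0, 0, 0], [0, 1, -34], 0]])

```text
t: 7.93
ee_pos: [481.5, 93.1, 70.8]
orientation: [-1.588, -2.71, 0.0]
ft_force: [-2.0, -1.1, 2.0]
width: 0.4
```

Request:
carry_out(targets=[[[0, 0, 0], [0, 0, -1], 0], [[0, 0, 0], [0, 0, -2], 0], [[0, 0, 0], [0, 0, -3], 0], [[0, 0, 0], [0, 0, -3], 0]])

```text
t: 8.27
ee_pos: [481.8, 93.1, 68.2]
orientation: [1.588, 2.711, 0.0]
ft_force: [-3.7, -1.4, 10.1]
width: 0.5
```

Request:
carry_out(targets=[[[0, 0, 0], [0, 0, -1], 0], [[0, 0, 0], [0, 0, -1], 0], [[0, 0, 0], [0, 0, -1], 0]])

```text
t: 8.52
ee_pos: [481.8, 93.1, 68.0]
orientation: [1.588, 2.711, 0.0]
ft_force: [-6.2, -1.6, 19.1]
width: 0.9
```

Stalled at 68 mm (bottom of travel, 19 N). Release.

Request:
carry_out(targets=[[[0, 0, 0], [0, 0, 5], 0], [[0, 0, 0], [0, 0, 15], 0], [[0, 0, 0], [0, 0, 45], 0], [[0, 0, 0], [0, 0, 80], 0], [[0, 0, 0], [-15, 40, 110], 0], [[0, 0, 0], [-30, 80, 120], 0], [[0, 0, 0], [-45, 120, 120], 0], [[0, 0, 0], [-60, 160, 120], 0], [[0, 0, 0], [-60, 160, 120], 0], [[0, 0, 0], [-60, 160, 120], 0]])

```text
t: 9.35
ee_pos: [421.2, 256.1, 187.6]
orientation: [1.582, 2.713, 0.004]
ft_force: [0.6, -1.0, 0.1]
width: 0.5
```

```bash
python3 - <<'E'
from h import *
o=monitor.get_obs(); print(o["t"],o["ee_pos"],o["ft_force"])
t=snap("top","t7"); s=snap("side","s7")
a=cv2.resize(t[140:275,180:380],(800,540),interpolation=cv2.INTER_CUBIC); cv2.imwrite("pics/t7c.png",a[:,:,::-1])
a=cv2.resize(s[120:340,180:350],(464,600),interpolation=cv2.INTER_CUBIC); cv2.imwrite("pics/s7c.png",a[:,:,::-1])
E
```

```text
9.35 [421.17770859 256.13277155 187.60859328] [ 0.61498849 -0.95896514  0.08564461]
```

View pics/t7c.png

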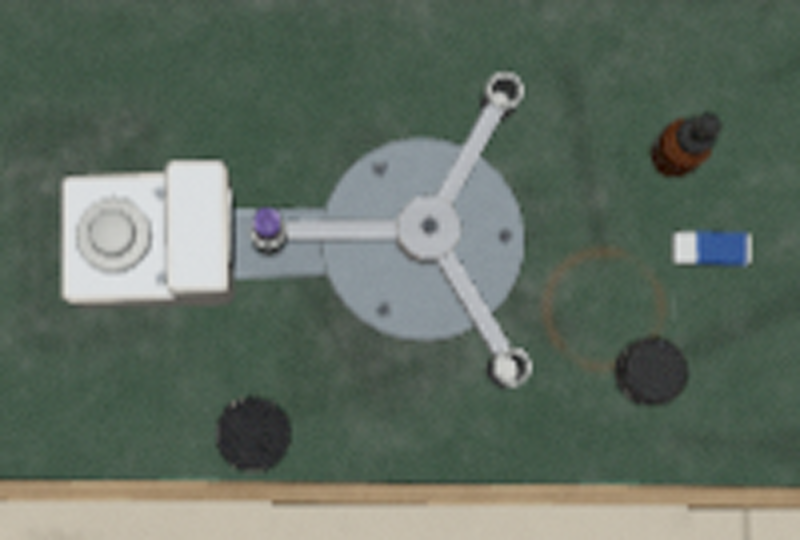

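View pics/s7c.png

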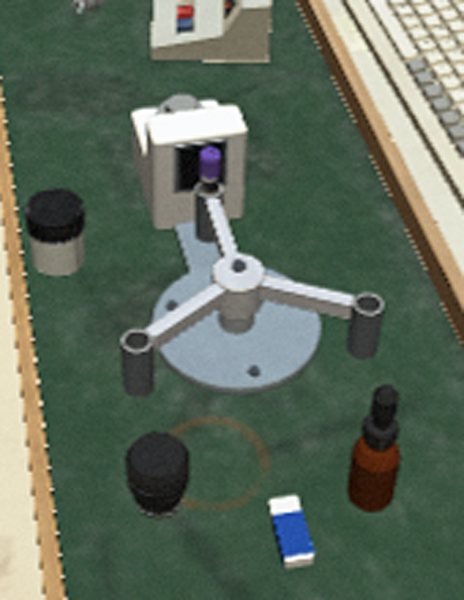

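The tube is at the window (cap at crop pixel 267,222), the button is clear, and the bystanders haven't moved. Handing the job in.

```bash
python3 -c "
from workcell import order; print(order.close_job())"
```

```text
the job is handed in; nothing more can be done
None
```

I turned the carousel about 49° clockwise by pushing the empty clockwise-side arm (cup_c) with the closed fingertips. I then pressed the reader's button, let it go, moved the arm clear and handed the job in at about 9.4 s. The hand-in gives no verdict.

- **Tube position:** before the press, the tube's arm measured about 91.9° (three-cup fit) against a reader direction of about 92°. That is a few mm from the read point at most, against the 10 mm limit. The last pictures show the tube still there, upright, and the carousel where I left it.
- **Button:** the fingertip stalled at 68.0 mm, which is the full 6 mm of travel, with 19 N on the tool. There was no direct reading of the button. That it came back up is only inferred from the top picture, where it looks as it did at the start.
- **Bystanders:** all four look unmoved in the last pictures.
- **Contact at the end:** the arm is clear of everything and the tool force is about 1 N, which is noise level.

Two readings disagreed slightly:
- **Tube arm angle:** the tube cup alone gave 92.8°, while the other two cups gave 91.4–91.6°.
- **Tube lean:** the tube leans slightly in its cup in the top view, by about 1 pixel more than perspective explains, which I put down to its play in the cup.

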